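# Hang the pastry turner on the hook inside its cabinet

## Task

Put the wooden pastry turner away: hang it by its steel eye on the hook inside the small open-fronted cabinet and leave it hanging there freely and still. The front board reaches lower than the hook's tip, so the eye has to go in low and tilted upward; feel for the hook, pressing only lightly, because nobody knows exactly how far back and how high it is set today. Leave the two jars and the pepper mill standing where they are.

Things in the scene. Friction and masses are not known exactly. Their poses are not given: they have to be found in the camera images.
- turner: Loose wooden pastry turner, 0.1 kg, lying flat at the start. Handle 24 wide (y), 20 thick (z), from x = -25 to 100 mm, then a steel neck 8 thick to a hanging eye at x = 150; at x = -23 to -55 a flat blade 60 wide. Origin: the place to grip, on the handle's underside; x points to the eye, z up as it lies. Held there and hung tilted 30 degrees, eye up, the gripper stays outside the cabinet.
- eye (a point): Centre of the turner's hanging eye, a round ring of 6 mm wire, hole 22 mm across, 34 over the outside, lying in the plane of the turner (hole axis = the turner's z). 150 mm along x from the turner's origin and 10 mm above its underside.
- cabinet: Fixed wooden cabinet, open in front, no floor: 180 wide, 190 deep, 312 high, walls 10 thick, underside of the roof at 302. Origin: on the worktop, middle of the front face; x points straight in, z up. A cross rail inside, 118 mm in and up to 85 high, stops a hung turner's swing. One springy hook of 7 mm wire yields about 0.4 mm per N when pressed backward or down, at most 7 mm.
- board_edge (a point): Middle of the lower edge of the cabinet's front board: a board 10 thick across the whole opening, hanging from the roof down to 260 mm above the worktop. This point is 5 mm behind the front face. The eye must pass under it.
- hook_area (a point): Not the hook but the fixed middle of where it may be set, at the cabinet's y = 0. The wire runs level toward the opening to an upturned tip. The setting (in a slanted slot, deeper = higher) is not measured: the tip's front is 48 to 84 mm behind the front face, the tip's top in step 250 to 277 high (the level axis 230 to 257). Behind the tip 30 mm of level wire is free.
- jar_1: Closed jam jar standing near the turner's end of the worktop, 60 across, 75 high; origin in the centre of its underside.
- jar_2: Second closed jam jar, 59 across, 75 high; origin in the centre of its underside.
- mill: Wooden pepper mill standing near the front edge, 52 across, 140 high; origin in the centre of its underside.

How it is judged:
On the way:
1. the eye is inside the cabinet, behind the front board and above its lower edge level, with the turner tilted eye-up (x of eye in the frame of cabinet between 0.015 and 0.17 m and z of eye in the frame of cabinet above 0.22 m and angle between turner's own x axis and vertical below 1.3 rad), for 0.1 s.
At the end, for the whole second after the job is handed in: The turner hangs at rest by its eye from the hook: eye 35 to 150 mm behind the cabinet's front face, within 30 mm of its middle and 213 to 265 mm above the worktop (standing on its blade it would be lower), its long axis within 0.35 rad of vertical, eye up, carried by the cabinet's hook (x of eye in the frame of cabinet between 0.035 and 0.15 m and y of eye in the frame of cabinet between -0.03 and 0.03 m and z of eye in the frame of cabinet between 0.213 and 0.265 m and angle between turner's own x axis and vertical below 0.35 rad and contact force between turner and cabinet above 0.3 N and linear speed of turner below 0.06 m/s and angular speed of turner below 0.5 rad/s); the robot touches nothing.
It fails at once if while held, the turner is pressed against the cabinet or its hook with more than 10 N (contact force between turner and cabinet above 10 N and contact force between the fingers and turner above 1 N).
It fails at once if the robot hits the cabinet with more than 15 N (contact force between the arm and cabinet above 15 N).
It fails at once if a jar or the mill is shifted more than 30 mm or knocked over (distance of any of jar_1, jar_2, mill from where it was at the start of the episode above 0.03 m or angle between any of jar_1, jar_2, mill's own z axis and vertical above 0.3 rad).
It also fails if it takes over 61 s, if anything falls off the work surface, if the arm or the gripper's body presses on something with over 40 N, if the wrist force passes 120 N, or if a joint passes its speed limit or range.

## Robot

A 7-joint arm with a two-finger parallel gripper is mounted at the origin on a cart in front of the work surface, level with it; the furniture and walls round the work are solid. World frame = base frame: x ahead of the robot, y to its left, z up, the work surface at z = 0. Lengths are in m, angles in rad, forces in N, time in s.
With the tool pointing down it reaches from about 0.425 to 0.95 m from the base axis. Payload 4.7 kg.
Tool frame: the origin (TCP) lies between the finger pads; the fingertips stand 25 mm ahead of it and the grasp point (between the pads) lies 6 mm ahead of it; z points along the fingers, y is the line along which they close (so a half turn about z gives the same grasp; the last joint's range is limited). The gripper opens to 85 mm and grips with 20 to 120 N. Pads are 22 mm wide; open, the fingers measure 114 mm over their backs; the gripper's body (76 mm by 85 mm) begins 54 mm behind the grasp point. The pads swing forward as they close: fully open they stand 13 mm farther back than shut.
Start: joints at [1.306, 0.469, -0.049, 1.532, 0.024, 1.141, -0.082], TCP at [0.158, -0.656, 0.218] pointing down, gripper open.
Joint ranges: [-2.59, 2.59], [-0.33, 1.99], [-1.39, 1.29], [0.1, 2.45], [-1.04, 4.18], [0.21, 1.99], [-2.66, 2.66]. Speed limits (rad/s): [2.57, 2.57, 3.14, 3.14, 3.14, 3.14, 3.14].

## Interface

Orientations are given as a 3x3 rotation matrix whose columns are the frame's x, y, z axes.
In Python, from rig import * gives the robot as it stands. Calls block until the motion is done:
- movep(position, orientation): joint-space move of the TCP to a pose.
- move_l(position, attitude=None, feed=0.15, until_force=None): straight line of the TCP; attitude=None keeps the orientation; feed is the mean speed in m/s. With until_force (N) it stops when the force on the tool has changed by that much, and returns True; else False.
- move_joints(angles): joint-space move.
- command_gripper(opening, newtons=None): finger opening in m; newtons is the grip in N (None keeps the last); returns when the fingers have stopped.
- sleep(seconds).
- inverse_kinematics(position, orientation): joint angles nearest the present ones, or None.
- sense(): the state.
- camera(name): name is "side" or "top" or "wrist"; returns (picture, depth): 420x560x3 uint8, red, green, blue; 420x560 float32, m along the optical axis (not along the pixel's ray), 0 where there is no reading.
- camera_params(name): a dict with "K" (3x3 intrinsics, pixels), "dist" ([k1, k2, p1, p2, k3] as OpenCV has them; the pictures are not rectified), "position" and "rotation" of the camera in the world; the wrist camera has in their place "tool_from_camera" (4x4, takes a point from camera to tool coordinates, whose origin is the TCP and whose axes are the flange's). Camera axes: x right, y down, z forward; pixel columns grow to the right and rows downward; lengths in m; the calibration is good to about 2 mm. A picture is of the moment at which its call begins: read the wrist's pose just before it. camera_params takes no time and is no camera call.
A pose or a line that the arm cannot do raises Unreachable and nothing moves.
- finish_job(): hands the job in; it is judged then, once.
The state is a dict: "time_s": time; "joint_pos": joint angles; "qd": joint speeds; "joint_efforts": joint torques, N m; "position": TCP position; "tcp_rot": TCP orientation; "wrist_force": force on the tool from outside, world axes, zero at the start; "ft_torque": the same for the moment, N m; "finger_gap": finger opening in m; "gripper_force": force on a finger pad.
Only numpy, scipy, OpenCV 4.12 (cv2) and the standard library are available. Lean on these libraries where they do the work, as an engineer would, in place of code of your own. Each camera call takes 0.05 s, during which the arm holds its last target. There are 200 camera calls.

## Working session

There is one attempt and no reset: what is moved stays moved. The work goes in short steps, each a Python script; the robot and the scene stay as the last script left them, time stands still between calls to the robot, and variables do not carry over. Pictures are saved under pics/ and viewed, at most 10 in all, crops included, and the job is handed in when it is done.

```bash
ls; mkdir -p pics; python3 - <<'E'
from rig import *
import cv2,numpy as np,pickle
d={}
for n in("top","side"):
    im,dp=camera(n); d[n]=(im,dp,camera_params(n)); cv2.imwrite(f"pics/{n}0.png",im[:,:,::-1]); print(n,d[n][2])
print(camera_params("wrist"));pickle.dump(d,open("d0.pkl","wb")); s=sense();print(s)
E
```

```text
pics
top {'K': array([[524.93369377,   0.        , 278.74756147],
       [  0.        , 524.93369377, 203.71652522],
       [  0.        ,   0.        ,   1.        ]]), 'dist': array([-0.08735311,  0.        ,  0.        ,  0.        ,  0.        ]), 'position': array([ 0.38561361, -0.06434259,  1.35816629]), 'rotation': array([[-7.37311387e-04, -9.85452425e-01,  1.69949920e-01],
       [-9.99986484e-01,  1.60126793e-03,  4.94658627e-03],
       [-5.14676079e-03, -1.69943976e-01, -9.85440285e-01]])}
side {'K': array([[503.06107529,   0.        , 280.67378757],
       [  0.        , 503.06107529, 211.66777923],
       [  0.        ,   0.        ,   1.        ]]), 'dist': array([-0.15744445,  0.        ,  0.        ,  0.        ,  0.        ]), 'position': array([ 0.60284122, -1.0526817 ,  0.66348826]), 'rotation': array([[ 0.99975584,  0.0011788 , -0.02206528],
       [ 0.02027077, -0.44640824,  0.89459979],
       [-0.00879557, -0.89482864, -0.44632314]])}
{'K': array([[352.85989632,   0.        , 281.77917415],
       [  0.        , 352.85989632, 205.83353441],
       [  0.        
[... 608 characters left out ...]
3]), 'qd': array([-0.00186579, -0.00076679, -0.00128691, -0.00338017,  0.00112961,
       -0.00300392, -0.00199364]), 'joint_efforts': array([ 5.44109171e-04, -5.11510885e+01, -4.71129420e-02, -2.38389283e+01,
        1.08107884e-02,  4.33084642e-03, -2.93147855e-05]), 'position': array([ 0.15757159, -0.65577868,  0.21725046]), 'tcp_rot': array([[ 9.72332999e-01,  2.33598676e-01, -4.45704059e-04],
       [ 2.33599099e-01, -9.72331462e-01,  1.72891772e-03],
       [-2.94991887e-05, -1.78519982e-03, -9.99998406e-01]]), 'wrist_force': array([-0.32877078,  0.40485235,  0.23123379]), 'ft_torque': array([0.04974997, 0.02298878, 0.00380061]), 'gripper_force': 0.0, 'finger_gap': 0.08525845603111173}
```

View pics/top0.png

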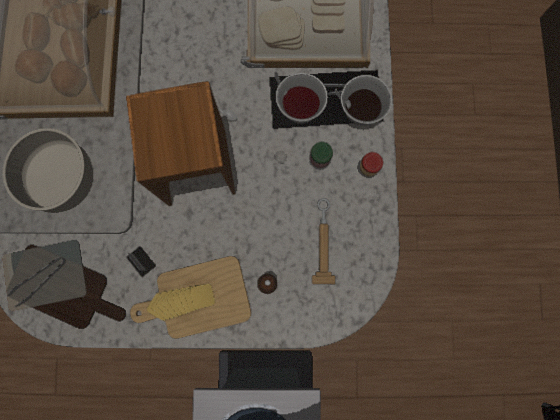

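View pics/side0.png

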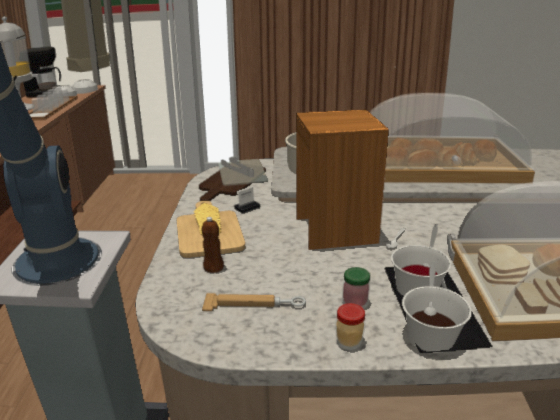

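Top view: the cabinet roof spans about (128,82)–(222,181) with its opening toward the robot. The turner has its eye at (322,204) and its blade at (323,279). The jars are at (321,153) and (372,162), the mill at (267,283).

```bash
cat > h.py <<'E'
import numpy as np,cv2,pickle
def cloud(dp,P,R=None,p=None):
    h,w=dp.shape
    uv=np.stack(np.meshgrid(np.arange(w),np.arange(h)),-1).reshape(-1,1,2).astype(np.float64)
    n=cv2.undistortPoints(uv,P["K"],P["dist"]).reshape(h,w,2)
    c=np.dstack([n,np.ones((h,w))])*dp[...,None]
    R=P["rotation"] if R is None else R; p=P["position"] if p is None else p
    return c@R.T+p
def ray(uv,P,z,R=None,p=None):
    R=P["rotation"] if R is None else R; p=P["position"] if p is None else p
    n=cv2.undistortPoints(np.array(uv,float).reshape(-1,1,2),P["K"],P["dist"]).reshape(-1,2)
    d=np.c_[n,np.ones(len(n))]@R.T
    return p+d*((z-p[2])/d[:,2])[:,None]
E
python3 - <<'E'
from h import *
d=pickle.load(open("d0.pkl","rb"))
im,dp,P=d["top"];X=cloud(dp,P)
m=((abs(X[...,2]-.312)<.012)&(dp>0)).astype(np.uint8); m[:,:100]=0;m[:70]=0;m[200:]=0;m[:,240:]=0
q=X[m>0][:,:2].astype(np.float32); r=cv2.minAreaRect(q);print("roof",len(q),r,cv2.boxPoints(r),X[m>0][:,2].mean())
# turner
hsv=cv2.cvtColor(im,cv2.COLOR_RGB2HSV)
sub=np.zeros(dp.shape,np.uint8);sub[190:295,300:345]=1
w=(hsv[...,1]>90)&(sub>0)
ys,xs=np.nonzero(w);g=ray(np.c_[xs,ys],P,.02)[:,:2];print("wood",len(g),"z med",np.median(X[w][:,2]))
r=cv2.minAreaRect(g.astype(np.float32));print(r,cv2.boxPoints(r))
c=(xs<1000)&(ys<268)&(ys>228);l=cv2.fitLine(g[c].astype(np.float32),cv2.DIST_L2,0,.01,.01).ravel();print("handle line",l)
t=(g-l[2:])@l[:2];print("extent",l[2:]+l[:2]*t.min(),l[2:]+l[:2]*t.max(),np.ptp(t))
print("eye",ray([[322,204]],P,.01))
for nm,uv,z in(("jar1?",(321,152),.075),("jar2?",(372,161),.075),("mill",(267,283),.14)):
    print(nm,ray([uv],P,z),X[uv[1],uv[0]])
cv2.imwrite("pics/topcrop.png",cv2.resize(np.hstack([im[130:300,220:400]]),None,fx=3,fy=3,interpolation=cv2.INTER_CUBIC)[:,:,::-1])
ims=d["side"];Xs=cloud(ims[1],ims[2]);print("side cabinet px",[ (uv,Xs[uv[1],uv[0]].round(3)) for uv in((330,160),(300,200),(382,240),(350,118),(302,170))])
E
```

```text
roof 7553 ((0.7231748700141907, 0.16216810047626495), (0.1931401938199997, 0.18141613900661469), 9.43625259399414) [[0.6130399  0.23581608]
 [0.6427831  0.05685475]
 [0.8333098  0.08852012]
 [0.80356663 0.26748145]] 0.3122029260985896
wood 626 z med 0.017837267945997826
((0.4880635142326355, -0.17009010910987854), (0.05573807284235954, 0.150613471865654), 89.43399047851562) [[ 0.41248512 -0.19721386]
 [ 0.5630913  -0.19870171]
 [ 0.5636419  -0.14296636]
 [ 0.41303575 -0.14147851]]
handle line [ 0.9998701  -0.01611594  0.5015146  -0.171711  ]
extent [ 0.41258731 -0.17027766] [ 0.56338767 -0.17270827] 0.15081995129042908
eye [[ 0.61718665 -0.17030876  0.01      ]]
jar1? [[ 0.73929984 -0.16472972  0.075     ]] [ 0.73876904 -0.16457907  0.07692571]
jar2? [[ 0.71585193 -0.29317447  0.075     ]] [ 0.71636226 -0.2935281   0.07301706]
mill [[ 0.41070295 -0.03107209  0.14      ]] [ 0.41072605 -0.03104146  0.13887836]
side cabinet px [((330, 160), array([0.693, 0.066, 0.242])), ((300, 200), array([0.626, 0.235, 0.058])), ((382, 240), array([ 0.844,  0.112, -0.002])), ((350, 118), array([0.749, 0.178, 0.313])), ((302, 170), array([0.631, 0.227, 0.152]))]
```

View pics/topcrop.png

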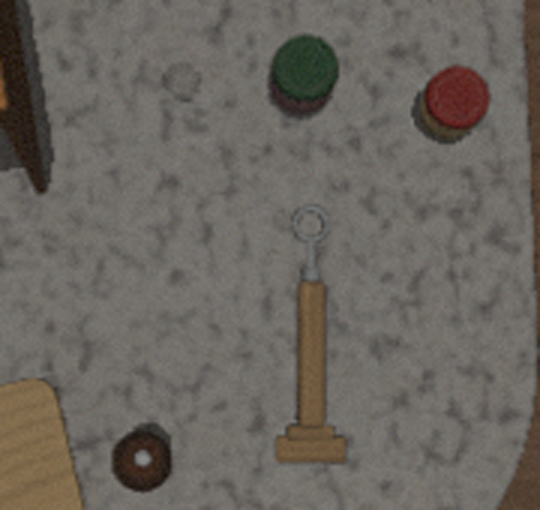

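Crop: the eye ring is at (310,223) and the handle is straight down below it, which agrees with the ray fit. The eye-to-handle lengths and the cabinet's 193×181 mm roof match the given sizes. Next I'll check reachability.

```bash
cat >> h.py <<'E'
CA=np.radians(9.436); cx=np.array([np.cos(CA),np.sin(CA),0]); cy=np.array([-np.sin(CA),np.cos(CA),0]); cz=np.array([0,0,1.])
C0=np.array([.6290,.1465,0]); RC=np.c_[cx,cy,cz]
def cab(x,y,z): return C0+RC@np.array([x,y,z])
def tocab(p): return (np.asarray(p)-C0)@RC
TH=-.016; T0=np.array([.466,-.1712,0]); GZ=.028  # TCP height over turner underside
def tool(e,s=1):   # tool rotation holding turner at elevation e (rad) in cabinet frame, tool x = s*turner x
    tx=np.array([np.cos(e),0,np.sin(e)]); tz=np.array([-np.sin(e),0,np.cos(e)])
    z=-tz; x=s*tx; return RC@np.c_[x,np.cross(z,x),z]
def eye_tcp(eye,e,dx=.150):  # TCP (world) for eye centre in cab coords
    tx=np.array([np.cos(e),0,np.sin(e)]); tz=np.array([-np.sin(e),0,np.cos(e)])
    return cab(*(np.asarray(eye,float)-dx*tx+(GZ-.010)*tz))
E
python3 - <<'E'
from rig import *
from h import *
def f(q): return None if q is None else np.round(q,2)
for s in(1,-1):
    x=np.array([np.cos(TH),np.sin(TH),0])*s; z=np.array([0,0,-1.]); R=np.c_[x,np.cross(z,x),z]
    print("grasp",s,f(inverse_kinematics(T0+[0,0,GZ],R)))
    for e in(20,30,45,60,70,80):
        for ey in((.06,0,.23),(.08,0,.285)):
            print(s,e,ey,f(inverse_kinematics(eye_tcp(ey,np.radians(e)),tool(np.radians(e),s))))
for p in(70,80,90,100):
  for d in(-.07,-.13):
    for z in(.17,.22):
        print("look",p,d,z,f(inverse_kinematics(cab(d,0,z),tool(np.radians(p),-1))))
E
```

```text
grasp 1 [ 0.46  0.46 -0.24  2.1   0.19  0.6  -1.5 ]
1 20 (0.06, 0, 0.23) [ 0.34  0.23 -0.78  2.06  0.42  0.61 -2.12]
1 20 (0.08, 0, 0.285) [ 0.36  0.19 -0.79  1.95  0.33  0.73 -2.01]
1 30 (0.06, 0, 0.23) [ 0.38  0.25 -0.84  2.19  0.88  0.39 -2.57]
1 30 (0.08, 0, 0.285) [ 0.42  0.19 -0.86  2.09  0.59  0.47 -2.26]
1 45 (0.06, 0, 0.23) [-0.02  0.28 -0.42  2.38  2.36  0.39  2.21]
1 45 (0.08, 0, 0.285) [-0.17  0.18 -0.24  2.3   2.06  0.22  2.5 ]
1 60 (0.06, 0, 0.23) None
1 60 (0.08, 0, 0.285) [ 0.43  0.55 -0.99  2.38  2.49  0.87  2.3 ]
1 70 (0.06, 0, 0.23) None
1 70 (0.08, 0, 0.285) [ 0.53  0.92 -1.19  2.4   2.68  1.28  2.48]
1 80 (0.06, 0, 0.23) [-0.36  0.85 -0.05  2.44  2.91  1.55  1.57]
1 80 (0.08, 0, 0.285) [-0.19  0.71 -0.24  2.41  2.91  1.39  1.73]
grasp -1 [ 0.8   0.54 -0.67  2.09  0.53  0.69  1.33]
-1 20 (0.06, 0, 0.23) [ 0.62  0.35 -1.16  2.05  0.67  0.71  0.81]
-1 20 (0.08, 0, 0.285) [ 0.4   0.2  -0.84  1.95  0.35  0.74  1.11]
-1 30 (0.06, 0, 0.23) [ 0.31  0.23 -0.76  2.2   0.83  0.37  0.62]
-1 30 (0.08, 0, 0.285) [ 0.57  0.23 -1.04  2.09  0.7   0.51  0.79]
-1 45 (0.06, 0, 0.23) [ 0.57  0.52 -1.17  2.35  2.04  0.67 -0.46]
-1 45 (0.08, 0, 0.285) [ 0.62  0.38 -1.17  2.26  1.81  0.51 -0.26]
-1 60 (0.06, 0, 0.23) None
-1 60 (0.08, 0, 0.285) [ 0.55  0.66 -1.18  2.38  2.42  0.96 -0.68]
-1 70 (0.06, 0, 0.23) None
-1 70 (0.08, 0, 0.285) [ 0.53  0.92 -1.19  2.4   2.68  1.28 -0.66]
-1 80 (0.06, 0, 0.23) [-0.36  0.85 -0.05  2.44  2.91  1.55 -1.57]
-1 80 (0.08, 0, 0.285) [-0.19  0.71 -0.24  2.41  2.91  1.39 -1.41]
look 70 -0.07 0.17 None
look 70 -0.07 0.22 None
look 70 -0.13 0.17 None
look 70 -0.13 0.22 None
look 80 -0.07 0.17 None
look 80 -0.07 0.22 None
look 80 -0.13 0.17 None
look 80 -0.13 0.22 None
look 90 -0.07 0.17 None
look 90 -0.07 0.22 None
look 90 -0.13 0.17 None
look 90 -0.13 0.22 None
look 100 -0.07 0.17 None
look 100 -0.07 0.22 None
look 100 -0.13 0.17 None
look 100 -0.13 0.22 None
```

Holding the turner with tool x reversed keeps the wrist mid-range. The hook can't be seen from any pose I can reach, so I'll find it by feel as intended. Now the grasp.

```bash
python3 - <<'E'
from rig import *
from h import *
x=-np.array([np.cos(TH),np.sin(TH),0]); z=np.array([0,0,-1.]); R=np.c_[x,np.cross(z,x),z]
command_gripper(.065,50)
movep(T0+[0,0,.13],R); move_l(T0+[0,0,GZ],feed=.12,until_force=8)
print(sense()["position"],sense()["time_s"])
command_gripper(0,50)
s=sense();print(s["finger_gap"],s["gripper_force"],s["position"])
move_l(T0+[0,0,.30],feed=.25)
e=np.radians(30)
print(inverse_kinematics(eye_tcp((-.06,0,.30),e),tool(e,-1)).round(2))
movep(eye_tcp((-.06,0,.30),e),tool(e,-1))
s=sense();print(s["time_s"],s["joint_pos"].round(2),s["finger_gap"],s["wrist_force"])
d={}
for n in("top","side"):
    im,dp=camera(n); d[n]=(im,dp,camera_params(n)); cv2.imwrite(f"pics/{n}1.png",im[:,:,::-1])
s=sense();d["s"]=s;pickle.dump(d,open("d1.pkl","wb"))
E
```

```text
[ 0.46665334 -0.17124842  0.02856553] 3.5333
8.057158949045206e-05 0.0 [ 0.46598129 -0.17119868  0.02801585]
[ 0.83 -0.26 -1.04  2.31 -0.41  0.46  1.8 ]
6.5333 [ 0.83 -0.26 -1.04  2.31 -0.41  0.46  1.8 ] -0.00010292764266415583 [0.62287589 0.10448438 0.66929745]
```

View pics/side1.png

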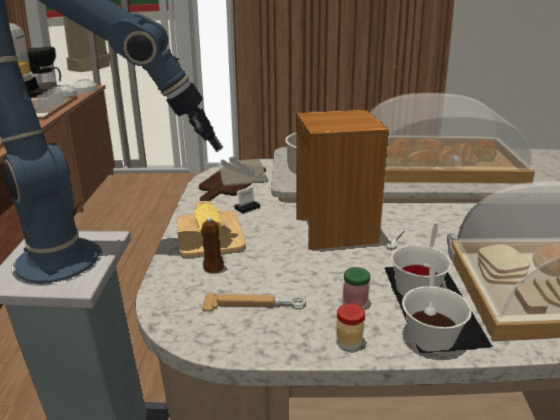

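View pics/top1.png

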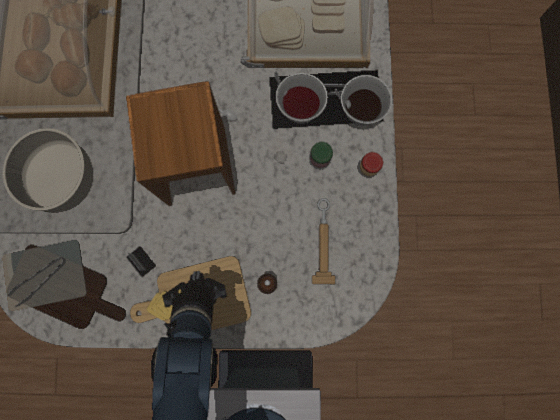

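The turner is still on the worktop at its old place (top image: eye about (322,204), blade about (323,279)), and the gripper at (195,290) is empty, so the fingers closed without catching it. I'll compare the tool calibration with the pictures.

```bash
python3 - <<'E'
from rig import *
from h import *
d=pickle.load(open("d1.pkl","rb"));s=d["s"];p=s["position"];R=s["tcp_rot"]
pts=np.array([p,p+.025*R[:,2],p-.05*R[:,2]])
for n in("top","side"):
    im,dp,P=d[n];Rw=P["rotation"].T
    print(n,cv2.projectPoints(pts,cv2.Rodrigues(Rw)[0],-Rw@P["position"],P["K"],P["dist"])[0].reshape(-1,2).round(0).tolist())
im,dp,P=d["top"];X=cloud(dp,P)
m=np.zeros(dp.shape,bool);m[245:330,160:235]=1
q=(X[m]-p)@R; q=q[(X[m][:,2]>.1)&(abs(q[:,0])<.03)&(q[:,2]>-.06)];print("points in tool frame",len(q),q.min(0).round(3),q.max(0).round(3))
d0=pickle.load(open("d0.pkl","rb"));h0=cv2.cvtColor(d0["top"][0],cv2.COLOR_RGB2HSV);h1=cv2.cvtColor(im,cv2.COLOR_RGB2HSV)
for h in(h0,h1):
    w=h[190:295,300:345,1]>90; print("wood centroid px",np.argwhere(w).mean(0)+[190,300],w.sum())
a=d0["side"][0][270:330,190:320];b=d["side"][0][270:330,190:320]
cv2.imwrite("pics/tip.png",np.vstack([cv2.resize(x,None,fx=4,fy=4) for x in(d["side"][0][90:160,150:240],b)] and [cv2.resize(d["side"][0][90:160,130:260],None,fx=4,fy=4),cv2.resize(b,None,fx=4,fy=4)])[:,:,::-1])
E
```

```text
top [[198.0, 271.0], [198.0, 266.0], [196.0, 282.0]]
side [[223.0, 154.0], [229.0, 162.0], [212.0, 138.0]]
points in tool frame 117 [-0.013 -0.027 -0.06 ] [ 0.006  0.026 -0.017]
wood centroid px [259.40734824 323.33546326] 626
wood centroid px [259.27009646 323.35048232] 622
```

View pics/tip.png

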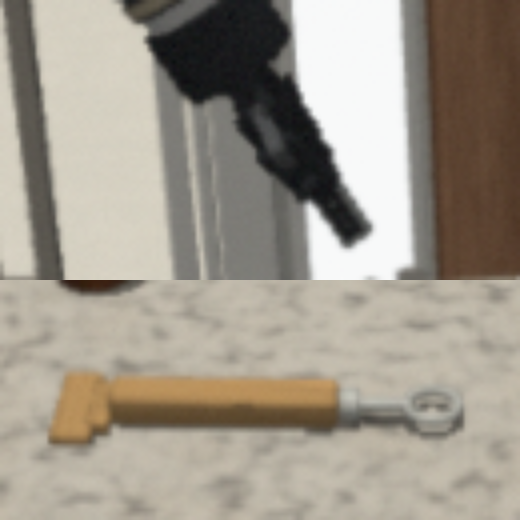

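Side crop: the real closed fingertip is at about (220,150), while the stated geometry predicts (229,162). The tips are therefore about 35–40 mm shorter along the tool than described, and the top depth says the same (max tool z −0.017). The fingers closed in the air above the handle. I'll feel for the worktop while straddling the handle to get the real tip length.

```bash
python3 - <<'E'
from rig import *
from h import *
x=-np.array([np.cos(TH),np.sin(TH),0]); z=np.array([0,0,-1.]); R=np.c_[x,np.cross(z,x),z]
p=sense()["position"]; move_l(p+[0,-.02,.0],feed=.2)
movep(T0+[0,0,.10],R); command_gripper(.045,40)
move_l(T0+[0,0,.03],feed=.15)
hit=move_l(T0+[0,0,-.03],feed=.035,until_force=4)
s=sense();print(hit,s["position"],s["wrist_force"],s["finger_gap"],s["time_s"])
im,dp=camera("side");P=camera_params("side");cv2.imwrite("pics/side2.png",im[:,:,::-1])
cv2.imwrite("pics/s2.png",cv2.resize(im[200:340,150:330],None,fx=4,fy=4)[:,:,::-1])
E
```

```text
True [ 0.46591936 -0.17110548 -0.01524709] [-1.17805541  0.05472952  8.41187248] 0.04500917357644573 10.35
```

View pics/s2.png

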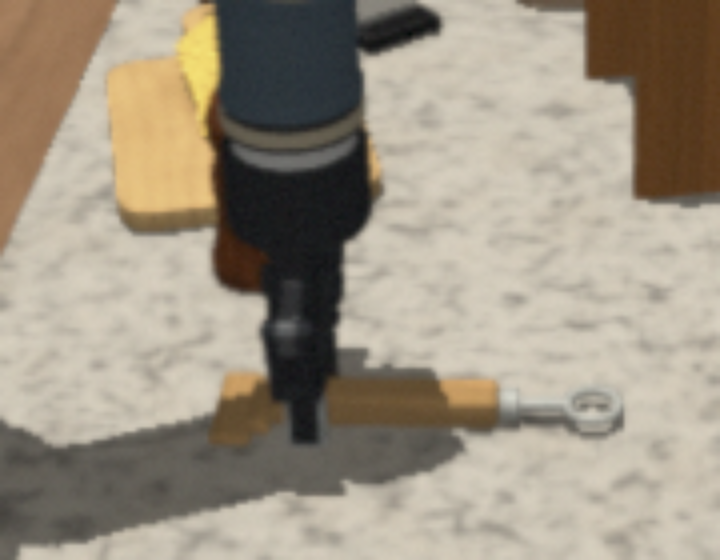

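The worktop was felt at TCP z = −0.015, so the real tips lie about 15 mm behind the reported TCP. The picture shows the finger at (305,410) beside the handle, 0–1 mm from the intended grip place. Now I'll grip with the corrected offset.

```bash
sed -i 's/GZ=.028/GZ=-.010/' h.py; python3 - <<'E'
from rig import *
from h import *
move_l(T0+[0,0,GZ],feed=.05); command_gripper(0,50)
s=sense();print(s["finger_gap"],s["gripper_force"],s["position"],s["wrist_force"])
if s["finger_gap"]<.015: raise SystemExit("missed")
move_l(T0+[0,0,.20],feed=.25)
e=np.radians(30)
movep(eye_tcp((-.06,0,.30),e),tool(e,-1))
s=sense();print(s["time_s"],s["joint_pos"].round(2),s["finger_gap"],s["wrist_force"],s["position"])
for ey in((.0,0,.22),(.03,0,.22),(.06,0,.29),(.1,0,.29)): 
  for ed in (20,25,30,40,50,60,70,80):
    q=inverse_kinematics(eye_tcp(ey,np.radians(ed)),tool(np.radians(ed),-1));print(ey,ed,None if q is None else q.round(2))
im,dp=camera("side");P=camera_params("side");pickle.dump((im,dp,P,sense()),open("d3.pkl","wb"));
Rw=P["rotation"].T;print(cv2.projectPoints(cab(-.06,0,.30)[None],cv2.Rodrigues(Rw)[0],-Rw@P["position"],P["K"],P["dist"])[0].ravel())
cv2.imwrite("pics/s3.png",cv2.resize(im[60:220,130:330],None,fx=3.5,fy=3.5)[:,:,::-1])
E
```

```text
0.02281592644843013 49.34385895729065 [ 0.46603506 -0.17123612 -0.00998432] [-0.05281696  0.05254319  0.66628317]
13.0833 [ 0.99 -0.11 -1.28  2.32 -0.1   0.33  1.5 ] 0.022509995338635493 [-0.21969836  0.14526935 -0.98148895] [0.45220813 0.11635874 0.20801081]
(0.0, 0, 0.22) 20 [ 0.62  0.33 -1.14  2.19  0.76  0.59  0.69]
(0.0, 0, 0.22) 25 [ 0.47  0.27 -0.96  2.26  0.88  0.43  0.56]
(0.0, 0, 0.22) 30 [ 0.68  0.45 -1.27  2.3   1.39  0.57  0.1 ]
(0.0, 0, 0.22) 40 [ 0.57  0.51 -1.17  2.4   1.96  0.65 -0.44]
(0.0, 0, 0.22) 50 None
(0.0, 0, 0.22) 60 None
(0.0, 0, 0.22) 70 None
(0.0, 0, 0.22) 80 None
(0.03, 0, 0.22) 20 [ 0.51  0.35 -1.02  2.13  0.74  0.59  0.73]
(0.03, 0, 0.22) 25 [ 0.44  0.33 -0.94  2.2   0.91  0.47  0.55]
(0.03, 0, 0.22) 30 [ 0.41  0.34 -0.91  2.25  1.25  0.4   0.22]
(0.03, 0, 0.22) 40 [ 0.28  0.39 -0.78  2.35  2.06  0.45 -0.58]
(0.03, 0, 0.22) 50 None
(0.03, 0, 0.22) 60 None
(0.03, 0, 0.22) 70 None
(0.03, 0, 0.22) 80 [-0.19  0.9  -0.24  2.4   2.94  1.58 -1.42]
(0.06, 0, 0.29) 20 [ 0.64  0.35 -1.18  1.99  0.63  0.76  0.86]
(0.06, 0, 0.29) 25 [ 0.61  0.32 -1.13  2.06  0.72 
[... 214 characters left out ...]
29) 60 [ 0.54  0.74 -1.18  2.36  2.44  1.   -0.64]
(0.06, 0, 0.29) 70 [ 0.53  0.96 -1.19  2.37  2.69  1.28 -0.62]
(0.06, 0, 0.29) 80 [-0.02  0.75 -0.43  2.36  2.92  1.38 -1.27]
(0.1, 0, 0.29) 20 [ 0.5   0.38 -1.03  1.91  0.62  0.77  0.9 ]
(0.1, 0, 0.29) 25 [ 0.49  0.36 -1.    1.98  0.72  0.64  0.8 ]
(0.1, 0, 0.29) 30 [ 0.48  0.36 -0.98  2.04  0.9   0.53  0.63]
(0.1, 0, 0.29) 40 [ 0.24  0.32 -0.69  2.16  1.5   0.32  0.  ]
(0.1, 0, 0.29) 50 [-0.04  0.34 -0.38  2.25  2.43  0.4  -0.96]
(0.1, 0, 0.29) 60 [ 0.54  0.79 -1.18  2.27  2.43  0.97 -0.56]
(0.1, 0, 0.29) 70 [ 0.53  0.99 -1.19  2.28  2.7   1.22 -0.57]
(0.1, 0, 0.29) 80 [-0.01  0.76 -0.43  2.28  2.93  1.3  -1.25]
[278.34084385 127.69722857]
```

View pics/s3.png

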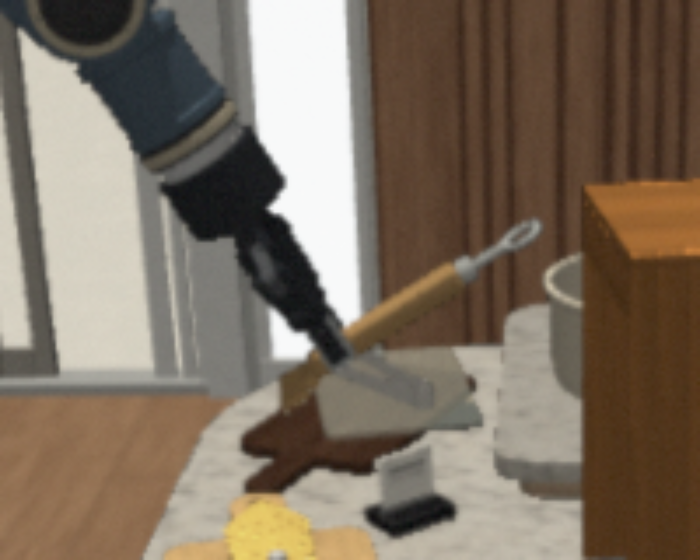

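Side crop: the turner is held at 30°, with the eye ring at crop (520,235), which is full-frame (278.6,127). The prediction was (278.3,127.7), so the eye is calibrated to within about 2 mm. Next I'll enter under the board and feel for the tip with the ring's leading rim along the slot line.

```bash
cat >> h.py <<'E'
def eye_now(e,s):   # eye in cab coords from state
    tx=np.array([np.cos(e),0,np.sin(e)]); tz=np.array([-np.sin(e),0,np.cos(e)])
    return tocab(s["position"])+.150*tx-(GZ-.010)*tz
E
python3 - <<'E'
from rig import *
from h import *
e=np.radians(30);R=tool(e,-1)
def go(x,z,feed=.1,f=None,y=0):
    r=move_l(eye_tcp((x,y,z),e),R,feed=feed,until_force=f);return r
def rep(l):
    s=sense();print(l,s["time_s"],eye_now(e,s).round(4),s["wrist_force"].round(2),s["joint_pos"].round(2))
go(-.05,.222,.15);print(go(.018,.2225,.08,3));rep("in")
print(go(.076,.267,.025,1.5));rep("probe")
E
```

```text
Traceback (most recent call last):
rig.Unreachable: the arm cannot follow that straight line within its joint ranges
```

```bash
cat >> h.py <<'E'
def go(x,z,ed,feed=.1,f=None,y=0):
    import rig
    e=np.radians(ed); return rig.move_l(eye_tcp((x,y,z),e),tool(e,-1),feed=feed,until_force=f)
def rep(l,ed):
    import rig
    s=rig.sense();print(l,round(s["time_s"],2),eye_now(np.radians(ed),s).round(4),s["wrist_force"].round(2),s["joint_pos"].round(2),round(s["finger_gap"],4),flush=True)
E
python3 - <<'E'
from rig import *
from h import *
for z0 in(.225,.228):
  done=False
  for ed in(20,22,25):
    for x0 in(-.03,-.02,-.04):
        try: go(x0,z0,ed,.15);done=True;break
        except Unreachable: pass
    if done:break
  if done:break
if not done:
    ed=22;e=np.radians(ed);q=inverse_kinematics(eye_tcp((-.03,0,.24),e),tool(e,-1));print(q)
    raise SystemExit("no line")
print(ed,x0);rep("pre",ed)
print(go(.018,.2235,25,.08,3));rep("in",25)
print(go(.075,.268,25,.025,1.5));rep("probe",25)
E
```

```text
[ 0.52965172  0.152478   -0.97544014  2.25512578  0.49857215  0.47280679
  0.90965568]no line
```

```bash
python3 - <<'E'
from rig import *
from h import *
e=np.radians(22);movep(eye_tcp((-.05,0,.24),e),tool(e,-1));rep("pre",22)
try:
    go(-.02,.2235,22,.1)
except Unreachable: print("u1"); raise SystemExit
rep("pre2",22)
print(go(.018,.2235,25,.08,3));rep("in",25)
print(go(.075,.268,25,.025,1.5));rep("probe",25)
E
```

```text
pre 13.8 [-4.970e-02 -1.000e-04  2.399e-01] [ 0.17 -0.39 -0.69] [ 0.75  0.16 -1.21  2.29  0.55  0.48  0.86] 0.0224
pre2 14.29 [-0.0204 -0.      0.2238] [-0.19 -0.05 -0.62] [ 0.59  0.25 -1.08  2.25  0.72  0.5   0.71] 0.0231
False
in 14.97 [0.0176 0.     0.2236] [ 0.21  0.73 -1.7 ] [ 0.47  0.3  -0.96  2.22  0.89  0.46  0.57] 0.0227
True
probe 16.86 [ 0.0578 -0.0003  0.2543] [-0.89  0.05 -0.82] [ 0.51  0.34 -1.01  2.1   0.8   0.56  0.69] 0.0228
```

Possible contact at f ≈ 73 mm. I'll confirm with a second touch after backing off a little.

```bash
python3 - <<'E'
from rig import *
from h import *
go(.052,.254,25,.05);sleep(.15);rep("back",25)
print(go(.070,.254,25,.02,2.0));rep("touch",25);sleep(.1);rep("touch",25)
E
```

```text
back 17.27 [ 5.20e-02 -1.00e-04  2.54e-01] [-0.15 -0.11 -1.12] [ 0.51  0.33 -1.02  2.12  0.8   0.55  0.68] 0.0228
True
touch 17.77 [ 0.0581 -0.0004  0.2528] [-0.24 -0.06 -0.79] [ 0.5   0.34 -1.01  2.1   0.81  0.56  0.68] 0.0229
touch 17.87 [ 0.0577 -0.0005  0.2525] [-0.3  -0.42 -1.51] [ 0.5   0.34 -1.01  2.1   0.81  0.56  0.68] 0.023
```

The touch repeats at the same spot: tip front ≈ 73 mm, so its top should be near 269 mm. Now I'll tilt up, lift over the tip and lower.

```bash
python3 - <<'E'
from rig import *
from h import *
f=.0734;T=.269
go(.052,.254,25,.06)
for ed in(34,32,30):
    try: r=go(.055,.260,ed,.04,4);break
    except Unreachable: print("u",ed)
rep(f"tilt {ed} {r}",ed)
r=go(.056,.270,ed,.05,4);rep(f"up {r}",ed)
if r: raise SystemExit
r=go(f+.004,.2735,ed,.04,3);rep(f"over {r}",ed)
if r: raise SystemExit
sleep(.1)
r=go(f+.004,.240,ed,.025,2);rep(f"down {r}",ed)
E
```

```text
tilt 34 False 18.81 [0.0552 0.0004 0.2603] [ 0.03  0.01 -0.5 ] [ 0.31  0.28 -0.78  2.21  1.22  0.34  0.25] 0.0229
up False 19.16 [ 5.650e-02 -2.000e-04  2.704e-01] [-0.24 -0.3  -0.64] [ 0.35  0.27 -0.81  2.2   1.14  0.35  0.33] 0.023
over False 19.85 [7.730e-02 1.000e-04 2.733e-01] [-0.05  0.58  0.  ] [ 0.34  0.3  -0.81  2.15  1.12  0.38  0.37] 0.0229
down True 21.04 [ 0.0779 -0.      0.2436] [0.93 0.16 1.98] [ 0.26  0.34 -0.72  2.18  1.32  0.35  0.17] 0.0228
```

Contact came at z = 243.6 mm, close to the expected height. I'll verify capture by pulling gently toward the front.

```bash
python3 - <<'E'
from rig import *
from h import *
ed=34
go(.0775,.246,ed,.03);sleep(.1);rep("lift",ed)
r=go(.060,.246,ed,.02,2);rep(f"pull {r}",ed)
go(.0765,.246,ed,.04);sleep(.1);rep("mid",ed)
for e2 in(40,45,50,55,60,65,70,75,80):
    q=inverse_kinematics(eye_tcp((.080,0,.243),np.radians(e2)),tool(np.radians(e2),-1));print(e2,None if q is None else q.round(2))
E
```

```text
lift 21.4 [ 7.710e-02 -2.000e-04  2.456e-01] [-0.14  0.38 -0.71] [ 0.27  0.34 -0.73  2.18  1.3   0.35  0.19] 0.0231
pull True 21.83 [ 7.280e-02 -1.000e-04  2.462e-01] [2.47 0.7  0.44] [ 0.27  0.33 -0.73  2.19  1.31  0.34  0.18] 0.0229
mid 22.19 [ 0.0762 -0.      0.2455] [ 0.12  0.03 -0.63] [ 0.27  0.34 -0.73  2.18  1.3   0.35  0.19] 0.0228
40 [ 0.15  0.36 -0.6   2.24  1.9   0.34 -0.42]
45 [ 0.15  0.41 -0.62  2.28  2.25  0.45 -0.74]
50 [ 0.23  0.5  -0.72  2.31  2.4   0.62 -0.84]
55 [ 0.24  0.58 -0.74  2.33  2.53  0.78 -0.92]
60 [ 0.23  0.65 -0.74  2.34  2.64  0.93 -0.98]
65 [ 0.21  0.73 -0.72  2.34  2.74  1.08 -1.02]
70 [ 0.19  0.8  -0.69  2.34  2.82  1.21 -1.04]
75 [ 0.18  0.87 -0.66  2.32  2.91  1.33 -1.06]
80 [ 0.16  0.94 -0.63  2.29  2.98  1.45 -1.07]
```

The ring is captured: the pull is stopped by the tip at +2.5 N, and poses up to 80° are reachable here. I'll swing the turner down around the wire in steps.

```bash
python3 - <<'E'
from rig import *
from h import *
def tgt(ed,up=.0018,rx=.091):
    e=np.radians(ed);return rx-.014*np.cos(e), .2484-.014*np.sin(e)+.003+up
for ed in(40,47,54,61,68,75):
    x,z=tgt(ed)
    try: r=go(x,z,ed,.10,5)
    except Unreachable: print("unreach",ed);break
    rep(f"{ed} {r}",ed)
    if r:break
E
```

```text
40 False 22.8 [8.01e-02 2.00e-04 2.44e-01] [0.08 0.76 0.41] [ 0.19  0.37 -0.65  2.24  1.88  0.36 -0.38] 0.0231
47 False 23.33 [ 8.15e-02 -1.00e-04  2.43e-01] [ 0.07  0.64 -0.95] [ 0.28  0.48 -0.78  2.28  2.26  0.56 -0.7 ] 0.0233
54 True 23.62 [ 0.0832 -0.0006  0.2406] [ 0.2  -0.36 -0.25] [ 0.31  0.61 -0.83  2.32  2.48  0.79 -0.84] 0.0227
```

```bash
python3 - <<'E'
from rig import *
from h import *
def tgt(ed,up=.0018,rx=.091):
    e=np.radians(ed);return rx-.014*np.cos(e), .2484-.014*np.sin(e)+.003+up
s=sense();print(np.degrees(np.arcsin(s["tcp_rot"][:,2]@cx)).round(1),s["wrist_force"].round(2),s["ft_torque"].round(2))
for ed in(54,60,66,72,75):
    x,z=tgt(ed)
    try: r=go(x,z,ed,.06,5)
    except Unreachable: print("unreach",ed);break
    rep(f"{ed} {r}",ed);print(sense()["ft_torque"].round(2))
    if r:break
E
```

```text
54.3 [ 0.2  -0.36 -0.25] [-0.16  0.85 -0.05]
54 False 23.88 [8.310e-02 1.000e-04 2.426e-01] [-0.86 -0.67 -1.41] [ 0.3   0.6  -0.83  2.31  2.47  0.78 -0.83] 0.0227
[-0.24  1.05 -0.  ]
60 False 24.32 [8.390e-02 1.000e-04 2.407e-01] [ 0.52  0.5  -0.51] [ 0.3   0.7  -0.83  2.33  2.61  0.96 -0.9 ] 0.0229
[-0.14  1.01 -0.07]
66 False 24.76 [8.520e-02 1.000e-04 2.405e-01] [ 0.18  0.89 -0.52] [ 0.28  0.8  -0.81  2.33  2.74  1.12 -0.93] 0.0231
[-0.19  1.14  0.01]
72 False 25.2 [8.650e-02 1.000e-04 2.402e-01] [-0.3  -0.2  -0.52] [ 0.26  0.89 -0.78  2.31  2.86  1.27 -0.96] 0.0231
[-0.16  1.14 -0.07]
75 False 25.49 [0.0871 0.     0.2398] [0.27 0.53 0.26] [ 0.26  0.93 -0.76  2.3   2.91  1.34 -0.96] 0.0224
[-0.16  1.23  0.  ]
```

```bash
python3 - <<'E'
from rig import *
from h import *
ed=75;sleep(.15)
r=go(.0871,.2335,ed,.015,1.5);rep(f"lower {r}",ed)
if not r: raise SystemExit("no contact")
command_gripper(.034);sleep(.3);command_gripper(.05)
s=sense();R=s["tcp_rot"]
move_l(s["position"]-R[:,2]*.16,feed=.10,until_force=6);rep("out",ed)
sleep(1)
im,dp=camera("side");cv2.imwrite("pics/s4.png",im[:,:,::-1])
wr,wd=camera("wrist");cv2.imwrite("pics/w4.png",wr[:,:,::-1]);pickle.dump((wr,wd,sense()),open("d4.pkl","wb"))
E
```

```text
lower True 25.91 [8.780e-02 1.000e-04 2.387e-01] [ 0.77 -0.33  2.21] [ 0.25  0.93 -0.76  2.3   2.92  1.34 -0.96] 0.0232Traceback (most recent call last):
  File "<stdin>", line 8, in <module>
rig.Unreachable: the arm cannot follow that straight line within its joint ranges
```

```bash
python3 - <<'E'
from rig import *
from h import *
s=sense();R=s["tcp_rot"];p=s["position"]
for d in(.12,.10,.08,.06,.05,.04):
    try: move_l(p-R[:,2]*d,feed=.08,until_force=6);print("back",d);break
    except Unreachable: pass
sleep(1)
s=sense();print(s["time_s"],tocab(s["position"]),s["joint_pos"].round(2),s["wrist_force"])
wr,wd=camera("wrist");cv2.imwrite("pics/w4.png",wr[:,:,::-1])
E
```

```text
back 0.06
28.675 [ 0.00962123 -0.00017252  0.10303907] [ 0.26  0.9  -0.79  2.43  2.88  1.44 -0.98] [-0.50945209  0.30009226 -0.19419309]
```

View pics/w4.png

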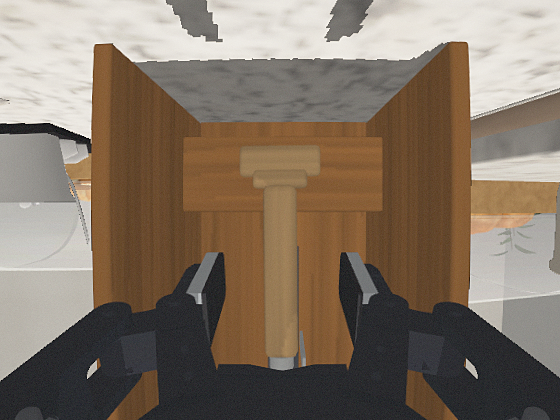

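Wrist view (upside-down): the turner hangs centred, with its blade at (280,160) by the cross rail and its neck leaving at (283,362). The open fingers are clear on both sides. I'll check the tilt and stillness by depth, then hand in.

```bash
python3 - <<'E'
from rig import *
from h import *
P=camera_params("wrist");T=P["tool_from_camera"];ok=True
for k in range(2):
    s=sense();wr,wd=camera("wrist");R=s["tcp_rot"]@T[:3,:3];p=s["position"]+s["tcp_rot"]@T[:3,3]
    X=tocab(cloud(wd,P,R,p).reshape(-1,3)).reshape(420,560,3)
    a=np.median(X[200:210,275:288].reshape(-1,3),0);b=np.median(X[325:335,275:288].reshape(-1,3),0);t=b-a
    ang=np.arccos(t[2]/np.linalg.norm(t));eye=b+t/np.linalg.norm(t)*0
    print(a.round(4),b.round(4),"tilt",ang.round(3));ok&=ang<.25
    A=a if k==0 else A; sleep(.5)
print("moved",np.linalg.norm(a-A))
if ok and np.linalg.norm(a-A)<.004: print(finish_job(),sense()["time_s"])
E
```

```text
[0.0858 0.0007 0.0792] [0.0859 0.0006 0.1673] tilt 0.002
[0.0881 0.0006 0.0792] [0.0869 0.0005 0.1677] tilt 0.013
moved 0.002306518424248653
the job is handed in; nothing more can be done
the job is handed in; nothing more can be done
```

The turner is hanging by its eye on the hook, vertical to within 0.02 rad and moving no more than about 2 mm in half a second by wrist-camera depth, with the gripper open and clear of it; I handed the job in about 30 s into the 61 s allowed but got no verdict back.

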